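Shim up the front of the tilting culture deck with the levelling wedge

ROBOT

A 6-joint arm with a two-finger parallel gripper is mounted at the origin on the work surface. World frame = base frame: x ahead of the robot, y to its left, z up, the work surface at z = 0. Lengths are in m, angles in degrees, forces in N, time in s.
With the tool pointing down it reaches from about 0.3 to 0.75 m from the base axis. Payload 8.5 kg.
Tool frame: the origin (TCP) lies on the centre line of the jaws, within the pads' length; the fingertips stand 17 mm ahead of it and the grasp point (between the pads) lies 2 mm behind it; z points along the fingers, y is the line along which they close (so a half turn about z gives the same grasp; the last joint's range is limited). The gripper opens to 85 mm and grips with 20 to 120 N. Pads are 22 mm wide; open, the fingers measure 114 mm over their backs; the gripper's body (76 mm by 85 mm) begins 54 mm behind the grasp point. The pads swing forward as they close: fully open they stand 13 mm farther back than shut.
Start: joints at [-82.523, 21.807, 74.336, -0, 83.858, -12.336], TCP at [0.186, -0.517, 0.248] pointing down, gripper open.
Joint ranges: [-178.18, 178.18], [-50.72, 133.34], [12.68, 142.11], [-81.47, 261.47], [9.98, 163.14], [-165.26, 165.26]. Speed limits (degrees/s): [136.94, 136.94, 180, 180, 180, 180].

INTERFACE

Orientations are given as a 3x3 rotation matrix whose columns are the frame's x, y, z axes.
In Python, from rig import env gives the robot as it stands.
- The arm moves only by the shell command python3 -m handwheel 'ROWS' [OPENING] [FORCE]. ROWS is JSON, a list that holds one entry, the list of rows, each a list of 4 numbers: the shift along the tool's x, y, z in m, then the turn about the tool's z in rad. In form: [[[x, y, z, roll], ...]]. A call has 1 to 5 rows; each row shifts and turns the commanded pose from where the row before left it, along the tool's axes as they then stand; what a row does not reach is not made up. A row lasts 1/12 s, in which the tool goes at most 41.7 mm and 7.16 degrees, less where a joint would pass 70% of its speed; a pose out of reach is approached as far as the arm can. A call is refused whole if a number of a shift passes 0.0417 or a number of a turn 0.125, either way. A call with a gripper value outside its range is refused whole. OPENING is the opening in per cent of the stroke, from 0 (shut) to 100 (fully open), set as the call begins (- or left out, the last holds). The fingers move at their own pace and stop on an object; FORCE is the grip in N (left out, the last holds). Time passes only in rows, so rows that do not move let the fingers close. It gives the time, the measured TCP pose, the force and the opening at its end, in the units of the state.
- env.observe(): the state, without advancing time (a new reading comes with each control period).
- env.get_image(name): name is "side" or "top" or "wrist"; returns (picture, depth): 480x640x3 uint8, red, green, blue; 480x640 float32, m along the optical axis (not along the pixel's ray), 0 where there is no reading.
- env.camera_params(name): a dict with "K" (3x3 intrinsics, pixels), "D" ([k1, k2, p1, p2, k3] as OpenCV has them; the pictures are not rectified), "rvec" (rotation vector, rad) and "tvec" (3), from world to camera coordinates, as OpenCV has them. Camera axes: x right, y down, z forward; pixel columns grow to the right and rows downward; lengths in m; the calibration is good to about 2 mm. A picture is of the moment at which its call begins: read the wrist's pose just before it. camera_params takes no time and is no camera call; for the wrist camera it gives the pose at the moment of the call.
- env.close_job(): hands the job in, once; it reports no verdict.
The state is a dict: "time_s": time; "q": joint angles; "qvel": joint speeds; "joint_efforts": joint torques, N m; "position": TCP position; "tool_rot": TCP orientation; "ft_force": force on the tool from outside, world axes, zero at the start; "wrist_torque": the same for the moment, N m; "grip_width": finger opening in m.
Only numpy, scipy, OpenCV 4.12 (cv2) and the standard library are available. Lean on these libraries where they do the work, as an engineer would, in place of code of your own. Each camera call takes 0.05 s, during which the arm holds its last target. There are 200 camera calls.

TASK

Pick up the orange levelling wedge, slide it flat along the bench, thin end first, straight in through the open front of the aluminium stand and under the steel lip bar of the white culture deck, and push it in until the deck's front just lifts off its two rubber rest pads, by about 5 mm (the bar then sits on the wedge's green band), never more than a centimetre. Finish while still holding the wedge there with the fingers, the deck resting on the wedge alone. Do not touch the deck with the robot, and leave everything else on the bench where it is.

Things in the scene. Friction and masses are not known exactly. Their poses are not given: they have to be found in the camera images.
- wedge: Loose wedge, 0.11 to 0.22 kg, flat on the bench left or right of the stand; 130 mm long (x), 46 wide (y). Origin: centre of underside; +x to the thin end. Orange ramp: 5 mm thick at the thin end (x = +65 mm), rising 1 in 4 to 27.5 at x = -25. Black upright grip tail, x = -65 to -25, 26 wide (y), 46 tall. Green band across the ramp at x = -7 to +17 (ramp 23 to 17 mm high).
- wedge_tip (a point): Middle of the wedge's thin end, on the underside (x = +65 mm in the wedge's frame).
- wedge_grip (a point): Centre of the wedge's grip tail, 34 mm above its underside (x = -45 mm in the wedge's frame): a good grasp, fingers closing along the wedge's y over the 26 mm.
- stand: Fixed aluminium U frame, 220 x 216 mm, 14 mm high. Origin: centre of footprint, on the bench. +x points from its open front (facing the robot, turned up to 20 degrees) to the rear hinge: the way to push the wedge. Side rails at y = +-(72 to 108) mm, from x = -110, with a rubber rest pad on each front end; between them is bare bench up to the cross-piece at x = +80.
- deck: Hinged white deck 205 x 210 x 10 mm with a flat green cassette (blue caps to 72 mm above the bench). Origin at the point lip; hinge axis at the rear, x = +105 mm, z = 23 mm in the stand's frame; its x axis is the stand's +x when down. Held down only by its weight (0.7 to 1.2 kg, about 3 to 6 N at the lip bar), hinge nearly frictionless; pushing the wedge in takes about 3 to 15 N.
- lip (a point): Middle of the underside of the lip bar: a round dark steel bar, 12 mm thick, 210 mm long, across the deck's front edge. With the deck down on its pads this point is 15 mm above the bench, at x = -106 mm, y = 0 in the stand's frame. It rises as the deck lifts.
- spacer: Loose flat grey spacer block 120 x 46 x 14 mm with a black knob (28 mm high in all), on the other side of the stand from the wedge. Not needed. Origin: centre of its underside.
- amber: Amber bottle, 60 mm across, 130 mm tall. Bystander. Origin: centre of its base.
- media: Clear bottle with blue cap, 80 mm across, 160 mm tall. Bystander. Origin: centre of its base.
- beaker: Clear open cup, 68 mm across, 85 mm tall. Bystander. Origin: centre of its base.
- jar: Green glass jar with white cap, 64 mm across, 70 mm tall. Bystander. Origin: centre of its base.
- wrench: Steel wrench, 170 mm long, lying flat. Bystander. Origin: middle of its underside.
There are look-alikes about, which are no part of the job. Leave any blue, purple or turquoise look-alike of the wedge alone.

How it is judged:
By the outcome, as a careful person would: the job done as asked, in the order asked, and still so for the second after the job is handed in, while the arm keeps its last pose, push and grip.
It also fails if it takes over 45 s, if anything falls off the work surface, if the arm or the gripper's body presses on something with over 40 N, if the wrist force passes 120 N, or if a joint passes its speed limit or range.

## Working session

There is one attempt and no reset: what is moved stays moved. The work goes in short steps, Python scripts to look and compute and a shell command to move; the robot and the scene stay as the last step left them, time stands still between calls to the robot, and variables do not carry over. Pictures are saved under pics/ and viewed, on a budget of 10 in all, crops included, one or two more only if the job needs it, and the job is handed in when it is done.

```bash
mkdir -p pics; ls; python3 - <<'E'
from rig import env
import cv2,numpy as np
for n in("top","side"):
    im,d=env.get_image(n); cv2.imwrite(f"pics/{n}0.png",im[:,:,::-1]); np.savez(f"pics/{n}0.npz",im=im,d=d)
    p=env.camera_params(n); print(n,p)
s=env.observe(); print(s)
E
```

```text
pics
top {'K': array([[544.22121111,   0.        , 315.91729794],
       [  0.        , 544.22121111, 237.91996105],
       [  0.        ,   0.        ,   1.        ]]), 'D': array([-0.16426674,  0.        ,  0.        ,  0.        ,  0.        ]), 'rvec': array([ 2.14467699, -2.12249537,  0.15980874]), 'tvec': array([0.01885549, 0.49871676, 1.31317229])}
side {'K': array([[593.5683581 ,   0.        , 323.50078286],
       [  0.        , 593.5683581 , 244.2570585 ],
       [  0.        ,   0.        ,   1.        ]]), 'D': array([-0.19088869,  0.        ,  0.        ,  0.        ,  0.        ]), 'rvec': array([ 2.32807184, -0.1144383 ,  0.02985651]), 'tvec': array([-0.4975242 ,  0.05952971,  1.47966641])}
{'time_s': 0.1, 'q': array([-8.25226814e+01,  2.18377000e+01,  7.43790254e+01,  1.08505129e-03,
        8.38581822e+01, -1.23351202e+01]), 'qvel': array([-0.01472958, -0.09453542, -0.18790775, -0.0564856 , -0.03856785,
        0.04300285]), 'joint_efforts': array([ 3.29749309e-03, -4.49222124e+01, -2.31655204e+01, -1.64674780e-04,
        3.69835980e-03, -5.47748684e-06]), 'position': array([ 0.18639475, -0.51720039,  0.24777632]), 'tool_rot': array([[ 9.40807920e-01,  3.38940163e-01, -1.51465831e-04],
       [ 3.38940066e-01, -9.40807071e-01,  1.29871698e-03],
       [ 2.97687220e-04, -1.27318106e-03, -9.99999145e-01]]), 'ft_force': array([ 0.09697431, -0.1279919 , -0.92246457]), 'wrist_torque': array([-0.02757581,  0.02964466,  0.02312787]), 'grip_width': 0.08556033070110046}
```

View pics/top0.png

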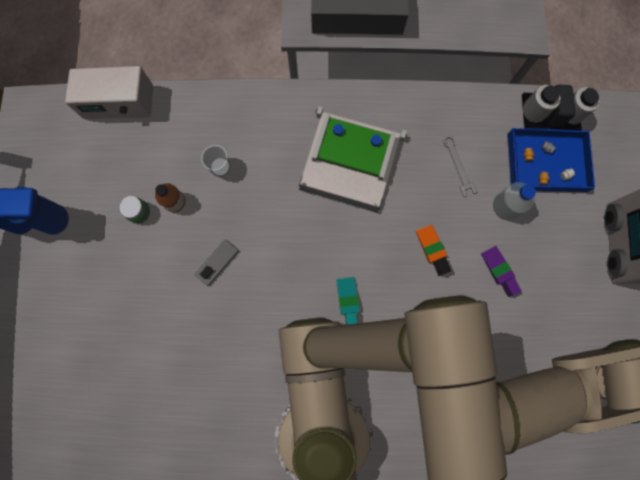

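View pics/side0.png

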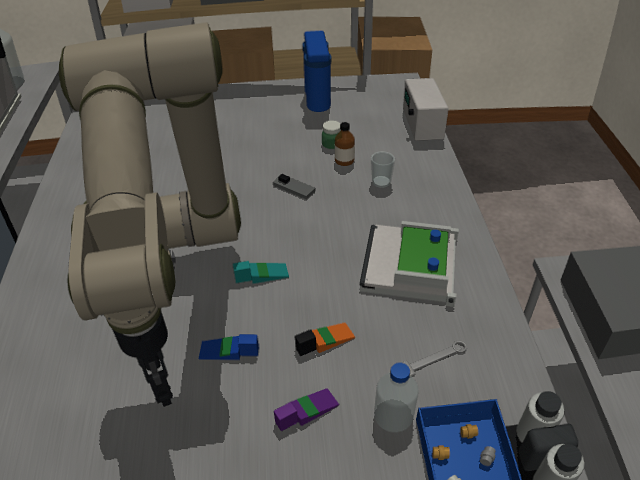

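The top view shows the orange wedge at about (432,243), its black tail at (443,267) and the thin end at (425,230). The stand's front bar runs from (303,187) to (378,207). The turquoise look-alike is at (348,297), the purple one at (502,272), and the spacer at (216,262). The side view agrees, with the wedge at (325,338) and the deck at (410,262). It also shows a blue look-alike at (229,347).

```bash
cat > h.py <<'E'
import cv2,numpy as np
from rig import env
def cam(p): return cv2.Rodrigues(np.array(p["rvec"]))[0],np.array(p["tvec"])
def ray(p,uv,z):
    "pixels -> world points on plane z (z scalar or per pixel)"
    R,t=cam(p); uv=np.asarray(uv,float).reshape(-1,1,2)
    n=cv2.undistortPoints(uv,p["K"],p["D"]).reshape(-1,2)
    d=np.c_[n,np.ones(len(n))]@R; c=-R.T@t
    return c+d*((z-c[2])/d[:,2])[:,None]
def mask(im,lo,hi,roi=None):
    m=cv2.inRange(cv2.cvtColor(im,cv2.COLOR_RGB2HSV),lo,hi)
    if roi:
        k=np.zeros_like(m);a,b,c,d=roi;k[b:d,a:c]=255;m&=k
    return m
def big(m):
    c=cv2.findContours(m,cv2.RETR_EXTERNAL,cv2.CHAIN_APPROX_NONE)[0]
    return max(c,key=cv2.contourArea)
def cen(m):
    M=cv2.moments(big(m)); return M["m10"]/M["m00"],M["m01"]/M["m00"]
def tooldelta(p,yaw=None):
    s=env.observe(); R=s["tool_rot"]; return R.T@(np.array(p)-s["position"])
E
python3 - <<'E'
from h import *
T=np.load("pics/top0.npz");S=np.load("pics/side0.npz")
for n,D,rg,ro in(("top",T,(425,228,455,260),(410,220,460,280)),("side",S,(310,325,345,355),(285,320,360,360))):
    p=env.camera_params(n); im=D["im"]
    g=mask(im,(45,100,40),(80,255,255),rg); print(n,"band",cen(g),ray(p,cen(g),.020))
    k=mask(im,(0,0,0),(179,255,45),ro); print("tailpix",cen(k),ray(p,cen(k),.046 if n=="top" else .035))
    o=mask(im,(5,150,80),(20,255,255),ro); print("orange box",cv2.boxPoints(cv2.minAreaRect(cv2.findNonZero(o))).round(0).tolist())
p=env.camera_params("top")
print("bar ends top", ray(p,[(303,187),(378,207)],.021)); print("rear",ray(p,[(320,110),(404,135)],.02))
p=env.camera_params("side")
print("bar ends side", ray(p,[(373,226),(363,291)],.021))
for n,q,z in(("turq",(348,297),.02),("media",(519,200),.08),("wrench",(460,167),.0)):print(n,ray(env.camera_params("top"),q,z))
p=env.camera_params("wrist"); R,t=cam(p);print("wristcam",p["K"],-R.T@t,R[2],R[0])
E
```

```text
top band (433.3137254901961, 248.04374057315232) [[ 0.47862736 -0.27312407  0.02      ]]
tailpix (441.8646464646464, 266.27575757575755) [[ 0.42952401 -0.2882095   0.046     ]]
orange box [[415.0, 231.0], [433.0, 223.0], [447.0, 255.0], [429.0, 263.0]]
side band (326.3731513083049, 335.4084186575654) [[ 0.48066303 -0.27706235  0.02      ]]
tailpix (305.12228024369017, 342.6231505657093) [[ 0.43269597 -0.30333085  0.035     ]]
orange box [[312.0, 330.0], [349.0, 320.0], [356.0, 342.0], [318.0, 352.0]]
bar ends top [[ 0.63350971  0.05885416  0.021     ]
 [ 0.58290743 -0.13312169  0.021     ]]
rear [[ 0.84491339  0.01726998  0.02      ]
 [ 0.77777248 -0.20407644  0.02      ]]
bar ends side [[ 0.63606566  0.06607178  0.021     ]
 [ 0.5782258  -0.1569088   0.021     ]]
turq [[ 0.35377983 -0.05712314  0.02      ]]
media [[ 0.59269474 -0.48167306  0.08      ]]
wrench [[ 0.69887755 -0.35505601  0.        ]]
wristcam [[372.97706006   0.         317.80198027]
 [  0.         372.97706006 240.60263191]
 [  0.           0.           1.        ]] [ 0.24761925 -0.49674982  0.3738544 ] [-0.24323812 -0.08603839 -0.96614316] [ 0.33885234 -0.94083833 -0.00152523]
```

The coarse estimate puts the wedge band at (0.479, -0.274) with yaw near 20°. The lip is around (0.607, -0.04) with the stand at about -15°. I'll move above the wedge for a wrist view.

```bash
python3 -m handwheel '[[[0.0327,-0.0129,0.0068,0],[0.0327,-0.0129,0.0068,0],[0.0327,-0.0129,0.0068,0],[0.0327,-0.0129,0.0068,0],[0.0327,-0.0129,0.0068,0]]]'
python3 -m handwheel '[[[0.0327,-0.0129,0.0068,0],[0.0327,-0.0129,0.0068,0],[0.0327,-0.0129,0.0068,0],[0.0327,-0.0129,0.0068,0],[0.0327,-0.0129,0.0068,0]]]'
python3 -m handwheel '[[[0,0,0,0],[0,0,0,0],[0,0,0,0]]]'
python3 - <<'E'
from h import *
p=env.camera_params("wrist");im,d=env.get_image("wrist"); s=env.observe()
print(s["position"],s["ft_force"])
np.savez("pics/w1.npz",im=im,d=d,**p); cv2.imwrite("pics/w1.png",im[:,:,::-1])
E
```

```text
time_s: 0.52
position: [0.3193, -0.3999, 0.2138]
tool_rot: [[0.941, 0.339, -0.0], [0.339, -0.941, 0.001], [-0.0, -0.001, -1.0]]
ft_force: [-0.2, -1.1, 0.6]
grip_width: 0.085
time_s: 0.93
position: [0.4513, -0.2838, 0.1798]
tool_rot: [[0.941, 0.339, -0.0], [0.339, -0.941, 0.0], [-0.0, -0.0, -1.0]]
ft_force: [-0.8, -0.6, 0.4]
grip_width: 0.0854
time_s: 1.18
position: [0.4501, -0.2853, 0.1802]
tool_rot: [[0.941, 0.339, -0.001], [0.339, -0.941, 0.0], [-0.0, -0.0, -1.0]]
ft_force: [0.8, -0.1, -0.3]
grip_width: 0.0858
[ 0.44985891 -0.28580547  0.18036324] [-0.59375945 -0.4130239   0.1300846 ]
```

View pics/w1.png

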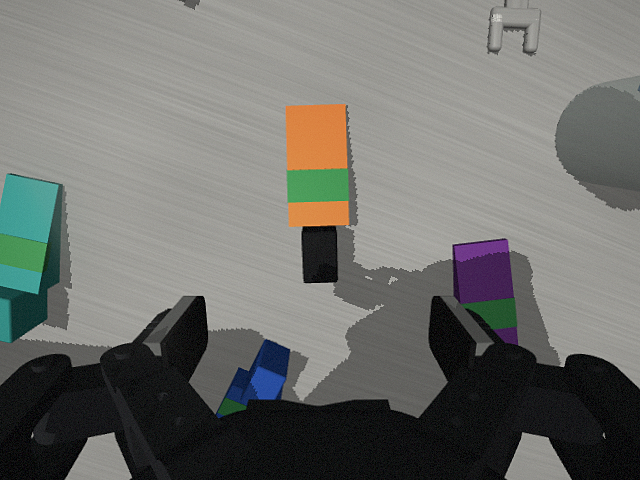

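The wrist view shows the wedge clear: tip corners at (287,106) and (347,104), band rows at about 170 and 201, ramp end corners at (288,226) and (349,225). The tail runs from (302,227) to (337,282). The turquoise, blue and purple look-alikes are around it, clear of the fingers' closing line.

```bash
python3 - <<'E'
from h import *
W=np.load("pics/w1.npz"); p=W; im=W["im"]
m=mask(im,(5,130,80),(20,255,255),(270,90,360,235))|mask(im,(45,80,40),(80,255,255),(270,150,360,220))
b=big(m).reshape(-1,2); 
rows=np.arange(108,224,4); L=[];Rr=[]
for r in rows:
    x=np.where(m[r])[0]; L.append(x.min()-.5); Rr.append(x.max()+.5)
# ramp height varies: iterate height from x along wedge, using coarse row->x interpolation (projective small)
tip=b[:,1].min()-.5; end=b[:,1].max()+.5
g=mask(im,(45,80,40),(80,255,255),(300,150,340,220)); gr=np.where(g.any(1))[0]
print("rows",tip,gr.min()-.5,gr.max()+.5,end)
xs=np.interp(rows,[tip,gr.min()-.5,gr.max()+.5,end],[.065,.017,-.007,-.025]); z=.005+(.065-xs)/4
P=ray(p,np.c_[L,rows],z);Q=ray(p,np.c_[Rr,rows],z)
print("width",np.linalg.norm(P-Q,axis=1).mean().round(4))
C=(P+Q)/2; A=np.c_[xs,np.ones_like(xs)]
cf=np.linalg.lstsq(A,C[:,:2],rcond=None)[0]
u=cf[0];print("dir",u,np.linalg.norm(u),"yaw",np.degrees(np.arctan2(u[1],u[0])))
for q in(P,Q):
    v=np.polyfit(q[:,0],q[:,1],1)[0];print("edge yaw",np.degrees(np.arctan(v)))
grip=cf[1]-.045*u/np.linalg.norm(u);print("origin",cf[1],"grip",grip)
k=mask(im,(0,0,0),(179,255,50),(296,229,342,290));x,y,w,h=cv2.boundingRect(big(k));print(x,y,w,h)
print("tail top far/near, l/r",ray(p,[(x-.5,y+15),(x+w-.5,y+15),(x+w/2,y+h)],.046))
print("shift to grip (grasp pt 2mm behind TCP)",tooldelta([*grip,.032]))
# stand coarse from top
T=np.load("pics/top0.npz")["im"]
E
```

```text
rows 103.5 168.5 201.5 226.5
width 0.0462
dir [0.94468137 0.37339745] 1.0157994671056294 yaw 21.56704633646442
edge yaw 21.356415768651463
edge yaw 21.773040025851362
origin [ 0.47579416 -0.27728622] grip [ 0.4339447  -0.29382776]
302 229 36 54
tail top far/near, l/r [[ 0.43940679 -0.27799788  0.046     ]
 [ 0.4482522  -0.30251916  0.046     ]
 [ 0.41558413 -0.30087769  0.046     ]]
shift to grip (grasp pt 2mm behind TCP) [-0.01765539  0.00215822  0.14836744]
```

```bash
python3 -m handwheel '[[[-0.0177,0.0022,0.028,-0.031],[0,0,0.038,0],[0,0,0.038,0],[0,0,0.03,0],[0,0,0.0144,0]]]' 100 
python3 -m handwheel '[[[0,0,0,0],[0,0,0,0]]]'
python3 -m handwheel '[[[0,0,0,0],[0,0,0,0],[0,0,0,0],[0,0,0,0],[0,0,0,0]]]' 0 60
python3 -m handwheel '[[[0,0,0,0],[0,0,0,0],[0,0,0,0],[0,0,0,0],[0,0,0,0]]]'
```

```text
time_s: 1.65
position: [0.4324, -0.2934, 0.0288]
tool_rot: [[0.931, 0.366, -0.003], [0.366, -0.931, 0.003], [-0.002, -0.004, -1.0]]
ft_force: [-0.3, 0.3, 0.0]
grip_width: 0.0853
time_s: 1.82
position: [0.4339, -0.2942, 0.0321]
tool_rot: [[0.93, 0.366, -0.0], [0.366, -0.93, 0.0], [-0.0, -0.0, -1.0]]
ft_force: [-0.1, 0.9, 0.2]
grip_width: 0.0858
time_s: 2.23
position: [0.4345, -0.2933, 0.0325]
tool_rot: [[0.93, 0.368, 0.001], [0.368, -0.93, -0.001], [0.0, 0.001, -1.0]]
ft_force: [-1.2, 0.9, 22.1]
grip_width: 0.0256
time_s: 2.65
position: [0.4346, -0.2935, 0.0327]
tool_rot: [[0.93, 0.368, 0.001], [0.368, -0.93, -0.001], [0.0, 0.001, -1.0]]
ft_force: [-0.9, 1.0, 7.2]
grip_width: 0.0249
```

```bash
python3 -m handwheel '[[[0,0,-0.033,0],[0,0,-0.034,0.125],[0,0,-0.034,0.125],[0,0,-0.034,0.125],[0,0,-0.033,0.125]]]' 0 60
python3 -m handwheel '[[[0,0,0,0.125],[0,0,0,0.013],[-0.0037,-0.0362,0,0],[-0.0037,-0.0362,0,0],[-0.0037,-0.0362,0,0]]]'
python3 -m handwheel '[[[-0.0037,-0.0362,0,0],[-0.0037,-0.0362,0,0],[-0.0037,-0.0362,0,0],[-0.0037,-0.0362,0,0],[-0.0037,-0.0362,0,0]]]'
python3 -m handwheel '[[[0,0,0,0],[0,0,0,0],[0,0,0,0]]]'
python3 - <<'E'
from h import *
p=env.camera_params("wrist");im,d=env.get_image("wrist")
np.savez("pics/w2.npz",im=im,d=d,**p); cv2.imwrite("pics/w2.png",im[:,:,::-1])
E
```

```text
time_s: 3.07
position: [0.4341, -0.2928, 0.2017]
tool_rot: [[0.992, -0.129, -0.0], [-0.129, -0.992, 0.0], [-0.0, -0.0, -1.0]]
ft_force: [0.2, -0.6, -2.1]
grip_width: 0.0251
time_s: 3.48
position: [0.451, -0.184, 0.1984]
tool_rot: [[0.967, -0.256, -0.003], [-0.256, -0.967, 0.002], [-0.003, -0.001, -1.0]]
ft_force: [1.2, 0.0, -1.1]
grip_width: 0.0254
time_s: 3.9
position: [0.4799, -0.0039, 0.1987]
tool_rot: [[0.967, -0.255, -0.003], [-0.255, -0.967, 0.001], [-0.003, -0.0, -1.0]]
ft_force: [-0.0, 0.2, -0.8]
grip_width: 0.0252
time_s: 4.15
position: [0.4802, -0.006, 0.199]
tool_rot: [[0.967, -0.256, -0.002], [-0.256, -0.967, 0.0], [-0.002, 0.0, -1.0]]
ft_force: [-0.6, -0.5, -1.8]
grip_width: 0.0252
```

View pics/w2.png

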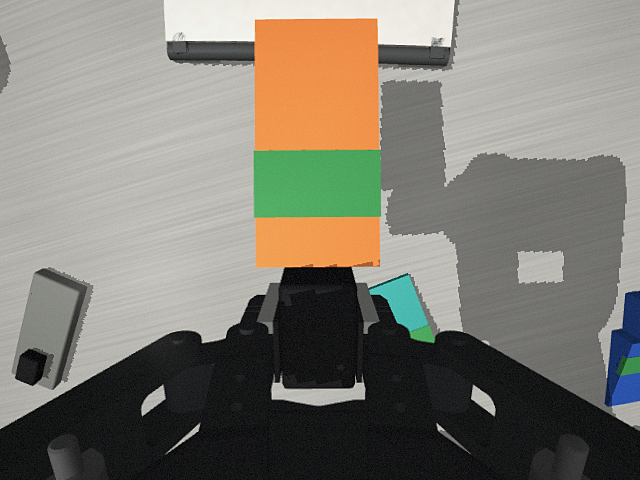

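The wrist view shows the wedge held straight at columns 255–380, tip row at 18. The lip bar is visible on both sides, with its left end at (167,52) and right end at (451,57). Next I measure both.

```bash
python3 - <<'E'
from h import *
p=np.load("pics/w2.npz"); im=p["im"];d=p["d"]; s=env.observe()
g=im.max(2).astype(int)
def prof(c): return g[25:80,c].tolist()
print(prof(210)); print(prof(410))
print("row50",g[50,158:178].tolist()); print("row57",g[57,440:462].tolist())
print("depth bar",d[50:56,210],d[55:59,410])
m=mask(im,(5,130,80),(20,255,255),(240,5,395,270))|mask(im,(45,80,40),(80,255,255),(240,130,395,230))
rows=np.arange(24,255,8);xx=[np.where(m[r])[0] for r in rows]
print("L",[x.min() for x in xx]);print("R",[x.max() for x in xx]); print("tip row",np.where(m[:,315])[0].min())
ps=s["position"]
# wedge underside z ~ TCP-0.032; ramp z
z0=ps[2]-.0325
gr=np.where(mask(im,(45,80,40),(80,255,255),(300,130,340,230)).any(1))[0]
xs=np.interp(rows,[np.where(m[:,315])[0].min(),gr.min(),gr.max()+1,266],[.065,.017,-.007,-.025]);z=z0+.005+(.065-xs)/4
L=ray(p,np.c_[[x.min()-.5 for x in xx],rows],z);R=ray(p,np.c_[[x.max()+.5 for x in xx],rows],z)
print("width",np.linalg.norm(L-R,axis=1).round(4)[::6])
C=(L+R)/2;cf=np.linalg.lstsq(np.c_[xs,np.ones_like(xs)],C[:,:2],rcond=None)[0];u=cf[0]
Rt=s["tool_rot"]
print("wedge yaw",np.degrees(np.arctan2(u[1],u[0])),"scale",np.linalg.norm(u),"tool yaw",np.degrees(np.arctan2(Rt[1,0],Rt[0,0])))
tip=np.array([*(cf[1]+.065*u/np.linalg.norm(u)),z0]);org=np.array([*cf[1],z0])
print("wedge origin",org,"tip in tool",Rt.T@(tip-ps),"origin in tool",Rt.T@(org-ps))
E
```

```text
[241, 242, 242, 243, 243, 241, 242, 241, 242, 241, 241, 241, 242, 241, 249, 236, 133, 78, 63, 69, 75, 77, 84, 81, 83, 88, 93, 84, 78, 68, 69, 67, 59, 51, 32, 71, 87, 87, 101, 188, 198, 184, 186, 186, 188, 186, 190, 187, 186, 181, 185, 192, 188, 186, 187]
[237, 240, 237, 241, 240, 239, 239, 238, 237, 238, 237, 237, 240, 241, 238, 239, 240, 241, 242, 255, 124, 77, 67, 68, 74, 77, 84, 83, 87, 87, 86, 78, 74, 72, 67, 68, 57, 51, 43, 38, 92, 82, 118, 209, 195, 191, 191, 186, 181, 179, 183, 183, 188, 187, 198]
row50 [182, 184, 185, 180, 184, 180, 172, 183, 167, 92, 84, 92, 92, 92, 96, 93, 89, 93, 91, 91]
row57 [86, 83, 81, 76, 61, 84, 83, 75, 76, 104, 121, 122, 110, 181, 200, 194, 193, 192, 195, 195, 190, 188]
depth bar [0.2702834  0.2707591  0.27010256 0.27042794 0.27159297 0.2711239 ] [0.27118927 0.27296892 0.27100667 0.2724812 ]
L [np.int64(255), np.int64(255), np.int64(255), np.int64(254), np.int64(254), np.int64(255), np.int64(255), np.int64(255), np.int64(255), np.int64(255), np.int64(255), np.int64(255), np.int64(255), np.int64(255), np.int64(255), np.int64(255), np.int64(254), np.i
[... 202 characters left out ...]
(377), np.int64(377), np.int64(377), np.int64(377), np.int64(377), np.int64(377), np.int64(377), np.int64(377), np.int64(377), np.int64(378), np.int64(378), np.int64(378), np.int64(378), np.int64(378), np.int64(378), np.int64(380), np.int64(380), np.int64(380), np.int64(380), np.int64(380), np.int64(380), np.int64(380), np.int64(380), np.int64(380), np.int64(379), np.int64(378), np.int64(379), np.int64(379)]
tip row 19
width [0.0456 0.0457 0.0459 0.047  0.047 ]
wedge yaw -14.338684856910502 scale 0.9946533514640029 tool yaw -14.923534999131784
wedge origin [ 0.52371174 -0.01867304  0.16669849] tip in tool [ 0.11011178 -0.00016078  0.03232166] origin in tool [0.04511525 0.00050267 0.03242712]
```

```bash
python3 - <<'E'
from h import *
p=np.load("pics/w2.npz"); im=p["im"]; g=im.max(2).astype(int); s=env.observe()
cols=[c for c in list(range(195,250,3))+list(range(388,430,3))]
F=[];B=[]
for c in cols:
    b=30+np.argmax(g[30:55,c]<150)-.5; k=int(b)+12
    f=k+np.argmin(g[k:k+10,c])+.5   # darkest row = bar's shaded lower front
    F.append((c,f));B.append((c,b))
print("thick px",(np.array(F)-B)[:,1])
f=ray(p,F,.0195);b=ray(p,B,.0225)
for n,q in(("front",f),("back",b)):
    k=np.polyfit(q[:,1],q[:,0],1);print(n,"yaw",np.degrees(np.arctan(-k[0])),"resid",np.std(q[:,0]-np.polyval(k,q[:,1])))
kf=np.polyfit(f[:,1],f[:,0],1);kb=np.polyfit(b[:,1],b[:,0],1)
yaw=-np.arctan((kf[0]+kb[0])/2); u=np.array([np.cos(yaw),np.sin(yaw)]);v=np.array([-u[1],u[0]])
print("yaw",np.degrees(yaw),"thickness",((b-f)[:,:2]@u).mean())
e=ray(p,[(166.5,50),(449,57)],.021);print("ends",e,"len",np.linalg.norm(e[0]-e[1]))
mid=e[:,:2].mean(0); along=mid@v; across=(f[:,:2]@u).mean()+.0058
lip=u*across+v*along; print("lip",lip, "mid",mid)
Rt=s["tool_rot"];ps=s["position"]; print("lip in tool",Rt.T@(np.array([*lip,.015])-ps))
# side/top cross check with deck bar ends
E
```

```text
thick px [19. 19. 19. 19. 19. 19. 19. 18. 19. 19. 19. 19. 19. 19. 19. 19. 19. 19.
 19. 18. 19. 18. 19. 19. 19. 19. 20. 19. 20. 19. 19. 19. 19.]
front yaw -16.08436621451629 resid 0.0002230233565272256
back yaw -16.055811979109123 resid 0.00021593411232656768
yaw -16.07009012165272 thickness 0.012782424328292578
ends [[ 0.63816545  0.06933806  0.021     ]
 [ 0.57818701 -0.1365117   0.021     ]] len 0.21440973796775323
lip [ 0.60794442 -0.03352004] mid [ 0.60817623 -0.03358682]
lip in tool [ 0.13057592 -0.00688721  0.18398528]
```

Wedge tip in the tool frame is (0.110, 0). The lip is at (0.131, -0.0085) with stand yaw -16.1°. The bar length measured 214 mm against 210 mm, because shadow extends its right end; the side clearance is large, so this doesn't matter. Now I align, back off 10 mm and lower.

```bash
python3 -m handwheel '[[[-0.01,-0.0115,0,0.023],[0,0,0.04,0],[0,0,0.04,0],[0,0,0.04,0],[0,0,0.03,0]]]'
python3 -m handwheel '[[[0,0,0.01,0],[0,0,0.003,0],[0,0,0.0015,0],[0,0,0,0],[0,0,0,0]]]'
python3 -m handwheel '[[[0,0,0.001,0],[0,0,0.001,0],[0,0,0,0],[0,0,0,0]]]'
```

```text
time_s: 4.62
position: [0.4728, 0.0067, 0.0473]
tool_rot: [[0.96, -0.281, -0.002], [-0.281, -0.96, 0.0], [-0.002, 0.0, -1.0]]
ft_force: [0.3, -0.3, -2.8]
grip_width: 0.0251
time_s: 5.03
position: [0.4745, 0.0073, 0.0364]
tool_rot: [[0.96, -0.281, 0.002], [-0.281, -0.96, -0.0], [0.002, -0.0, -1.0]]
ft_force: [-0.9, 0.4, -1.0]
grip_width: 0.0249
time_s: 5.37
position: [0.474, 0.0078, 0.0337]
tool_rot: [[0.96, -0.28, 0.0], [-0.28, -0.96, -0.0], [0.0, -0.0, -1.0]]
ft_force: [0.7, 0.5, -1.9]
grip_width: 0.0253
```

```bash
python3 -m handwheel '[[[0,0,0.001,0],[0,0,0,0],[0,0,0,0]]]'
python3 -m handwheel '[[[0,0,0.0005,0],[0,0,0,0],[0,0,0,0]]]'
```

```text
time_s: 5.62
position: [0.4741, 0.0078, 0.0327]
tool_rot: [[0.96, -0.28, 0.001], [-0.28, -0.96, -0.0], [0.001, -0.0, -1.0]]
ft_force: [-0.7, 0.4, 4.1]
grip_width: 0.0248
time_s: 5.87
position: [0.4741, 0.0078, 0.0327]
tool_rot: [[0.96, -0.28, 0.001], [-0.28, -0.96, -0.0], [0.001, -0.0, -1.0]]
ft_force: [-2.6, 1.0, 10.2]
grip_width: 0.0252
```

```bash
python3 -m handwheel '[[[0.012,0,-0.0003,0],[0.013,0,0,0],[0.013,0,0,0],[0.012,0,0,0],[0.006,0,0,0]]]'
python3 -m handwheel '[[[0.005,0,0,0],[0,0,0,0],[0,0,0,0]]]'
python3 - <<'E'
from h import *
for n in("wrist","side"):
    p=env.camera_params(n);im,d=env.get_image(n)
    np.savez(f"pics/{n}3.npz",im=im,d=d,**p)
    if n=="wrist":a=im
    else:b=im
c=cv2.resize(b[200:340,320:500],(800,600))  # saved only
cv2.imwrite("pics/w3.png",a[:,:,::-1]);cv2.imwrite("pics/s3.png",c[:,:,::-1])
E
```

```text
time_s: 6.28
position: [0.5278, -0.0078, 0.0327]
tool_rot: [[0.96, -0.28, -0.001], [-0.28, -0.96, 0.0], [-0.002, -0.0, -1.0]]
ft_force: [-11.7, 2.9, 16.3]
grip_width: 0.0251
time_s: 6.53
position: [0.5325, -0.0092, 0.0327]
tool_rot: [[0.96, -0.28, 0.0], [-0.28, -0.96, 0.0], [0.0, -0.0, -1.0]]
ft_force: [-1.3, 0.4, 6.1]
grip_width: 0.0248
```

View pics/w3.png

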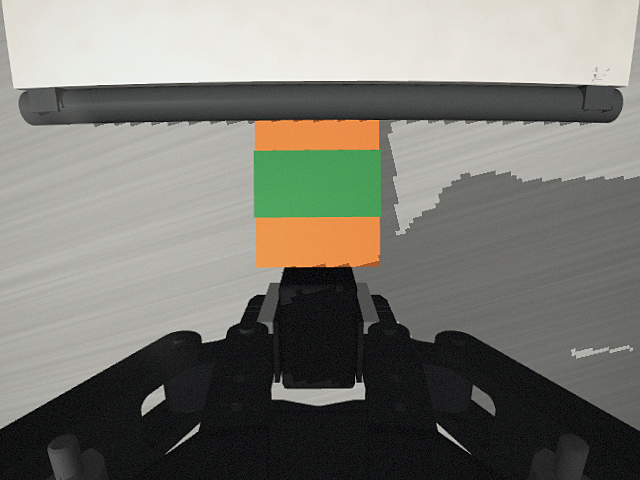

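The view shows the wedge squarely under the bar: bar at columns 19–622 (centre 320), wedge centre 317, with the green band still in front at rows 150–217. Bar front edge is at row 121. I'll measure the bar relative to the wedge.

```bash
cat > bar.py <<'E'
from h import *
def bar(p,im,h0=.021,cols=(100,150,200,440,500,550)):
    "lip x in wedge frame + bar thickness/row data; h0=bar-centre height assumed"
    s=env.observe();Rt=s["tool_rot"];ps=s["position"];g=im.max(2).astype(int);F=[];B=[]
    for c in cols:
        r=60 if c else 0
        b=40+np.argmax(g[40:160,c]<150)-.5;k=int(b)+20
        f=k+np.argmax((g[k:k+60,c]>110))-.5
        F.append((c,f));B.append((c,b))
    f=(ray(p,F,h0-.0015)-ps)@Rt;b=(ray(p,B,h0+.0015)-ps)@Rt
    print("F",[x[1] for x in F],"B",[x[1] for x in B]);print("front x_w",(f[:,0]-.0451).round(4),"back",(b[:,0]-.0451).round(4))
    print("lip x_w from front",(np.median(f[:,0])-.0451+.0058).round(4),"from back",(np.median(b[:,0])-.0451-.0058).round(4))
E
python3 - <<'E'
from bar import *
p=np.load("pics/wrist3.npz");bar(p,p["im"])
g=p["im"].max(2);print(g[75:130,200].tolist(),g[110:128,317].tolist());print("depth",[p["d"][95:110,c].mean() for c in(100,200,320,450,550)])
R,t=cam(p)
# bar highlight height from depth
v=p["d"]; 
for c in(100,200,320,450,550):
    q=cv2.undistortPoints(np.array([[[c,103.]]]),p["K"],p["D"])[0,0]; print(c,(R.T@(np.r_[q,1]*np.median(v[101:106,c])-t)).round(4))
E
```

```text
F [np.float64(124.5), np.float64(121.5), np.float64(121.5), np.float64(119.5), np.float64(120.5), np.float64(122.5)] B [np.float64(84.5), np.float64(83.5), np.float64(82.5), np.float64(81.5), np.float64(81.5), np.float64(83.5)]
front x_w [0.027  0.0277 0.0275 0.0282 0.0282 0.0278] back [0.0404 0.0403 0.0403 0.0407 0.0411 0.0409]
lip x_w from front 0.0336 from back 0.0347
[239, 240, 239, 239, 240, 245, 243, 150, 76, 90, 61, 56, 58, 62, 65, 66, 72, 77, 71, 77, 78, 81, 76, 84, 83, 90, 89, 88, 88, 83, 81, 82, 77, 73, 70, 67, 68, 65, 66, 62, 58, 50, 51, 47, 42, 37, 81, 159, 185, 180, 180, 178, 177, 181, 181] [67, 68, 64, 65, 56, 52, 52, 41, 47, 56, 141, 186, 246, 237, 235, 235, 234, 235]
depth [np.float32(0.12377548), np.float32(0.123507984), np.float32(0.12373574), np.float32(0.12367324), np.float32(0.12347658)]
100 [0.6286 0.0385 0.0275]
200 [0.6183 0.0055 0.0275]
320 [ 0.6068 -0.0331  0.0272]
450 [ 0.5948 -0.0751  0.0277]
550 [ 0.5857 -0.1089  0.0273]
```

Wrist measurement and travel agree: the lip is at x_w ≈ +34 mm, and the bar top by depth is 27.4 mm (27 expected). About 29 mm remain; I push 23 mm in small steps, then check.

```bash
python3 -m handwheel '[[[0.004,0,0,0],[0.004,0,0,0],[0.003,0,0,0],[0.003,0,0,0],[0.003,0,0,0]]]'
python3 -m handwheel '[[[0.002,0,0,0],[0.002,0,0,0],[0.002,0,0,0],[0,0,0,0],[0,0,0,0]]]'
cat > chk.py <<'E'
import sys
from bar import *
n=sys.argv[1];p=env.camera_params("wrist");im,d=env.get_image("wrist");s=env.observe()
np.savez(f"pics/w{n}.npz",im=im,d=d,**p);cv2.imwrite(f"pics/w{n}.png",im[:,:,::-1])
R,t=cam(p);v,u=np.mgrid[60:240,90:560:10];q=cv2.undistortPoints(np.stack([u,v],-1).reshape(-1,1,2).astype(float),p["K"],p["D"]).reshape(-1,2)
dd=d[60:240,90:560:10].reshape(-1,1);P=(np.c_[q,np.ones(len(q))]*dd-t)@R;T=(P-s["position"])@s["tool_rot"]-[.0451,0,0]
dark=(im[60:240,90:560:10].max(2)<110).reshape(-1)
for lo,hi in((-.1,-.03),(-.02,.02),(.03,.1)):
    k=dark&(T[:,1]>lo)&(T[:,1]<hi)&(P[:,2]>.022)&(P[:,2]<.05)&(T[:,0]>-.02)
    top=np.percentile(P[k,2],90); near=k&(P[:,2]>top-.001)
    print("bar y",lo,hi,"top z",top.round(4),"lip z",(top-.012).round(4),"x_w",np.median(T[near,0]).round(4))
print(s["time_s"],s["position"],s["ft_force"],s["grip_width"])
E
python3 chk.py 4
```

```text
time_s: 7.05
position: [0.5453, -0.0127, 0.0327]
tool_rot: [[0.96, -0.28, -0.008], [-0.28, -0.96, 0.002], [-0.008, 0.0, -1.0]]
ft_force: [-19.5, 5.6, 18.7]
grip_width: 0.025
time_s: 7.47
position: [0.5517, -0.0145, 0.0327]
tool_rot: [[0.96, -0.28, -0.007], [-0.28, -0.96, 0.002], [-0.007, 0.0, -1.0]]
ft_force: [-16.1, 4.8, 15.7]
grip_width: 0.0252
bar y -0.1 -0.03 top z 0.0307 lip z 0.0187 x_w 0.0135
bar y -0.02 0.02 top z 0.0307 lip z 0.0187 x_w 0.0142
bar y 0.03 0.1 top z 0.0307 lip z 0.0187 x_w 0.0144
7.5167 [ 0.55165965 -0.01454617  0.03268772] [-15.48760898   5.6446032   17.04065212] 0.025213613376920897
```

The lift so far is about 3 mm, even on both sides. Another 8 mm of push to go.

```bash
python3 -m handwheel '[[[0.002,0,0,0],[0.002,0,0,0],[0.002,0,0,0],[0.0015,0,0,0],[0,0,0,0]]]'
python3 -m handwheel '[[[0,0,0,0],[0,0,0,0],[0,0,0,0]]]'
python3 chk.py 5
```

```text
time_s: 7.93
position: [0.5589, -0.0166, 0.0327]
tool_rot: [[0.96, -0.28, -0.007], [-0.28, -0.96, 0.002], [-0.007, 0.0, -1.0]]
ft_force: [-16.8, 5.1, 16.2]
grip_width: 0.0251
time_s: 8.18
position: [0.5589, -0.0166, 0.0327]
tool_rot: [[0.96, -0.28, -0.006], [-0.28, -0.96, 0.002], [-0.007, 0.0, -1.0]]
ft_force: [-16.5, 5.0, 15.7]
grip_width: 0.0252
bar y -0.1 -0.03 top z 0.0326 lip z 0.0206 x_w 0.0063
bar y -0.02 0.02 top z 0.0327 lip z 0.0207 x_w 0.0067
bar y 0.03 0.1 top z 0.0326 lip z 0.0206 x_w 0.0069
8.2333 [ 0.55889254 -0.01662262  0.03268548] [-15.90144376   4.88855182  15.3258734 ] 0.024806673576153716
```

View pics/w5.png

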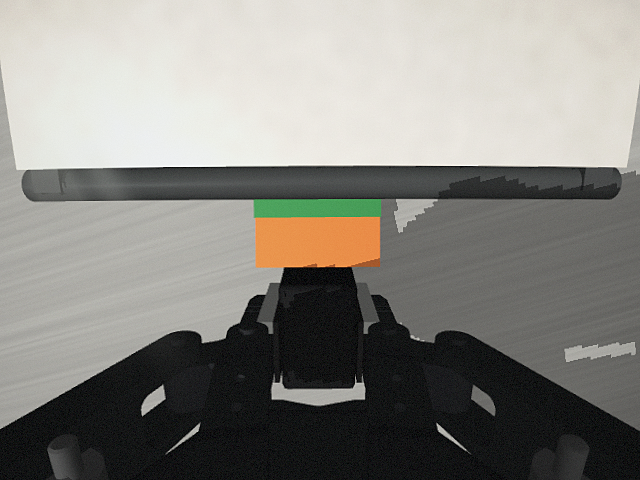

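The bar now rests on the green band (band still visible at rows 199–217, bar at rows 167–200), even across its length. Lift is about 5 mm, and the wedge hasn't slipped in the grip. One last scene check before handing in.

```bash
python3 - <<'E'
from h import *
im,d=env.get_image("side");cv2.imwrite("pics/s6.png",im[:,:,::-1]);print(env.observe()["ft_force"])
E
```

```text
[-15.57386445   4.7995139   15.91298173]
```

View pics/s6.png

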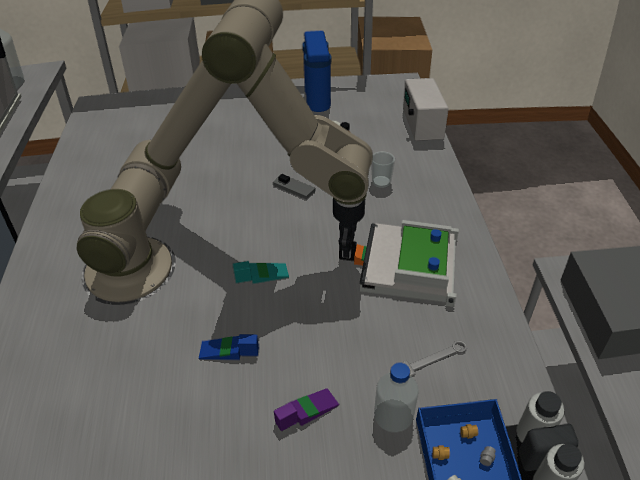

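The side view shows the fingers on the wedge at (350,250), clear of the deck. The look-alikes, spacer (293,186), wrench, beaker and media bottle are where they were. The arm hides the jar and most of the amber bottle. Handing in.

```bash
python3 -c "
from rig import env
print(env.close_job())"
```

```text
the job is handed in; nothing more can be done
None
```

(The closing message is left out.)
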